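Unload finished centre adapters from the long vise

TASK

The batch of nylon centre adapters in the long vise is finished: press the vise's release bar fully down, squarely at its middle so that both ends go down together, and slide the jaw wide open. Lift out every adapter and set each one rim down and flat in an empty pocket of the plywood rack, then slide the jaw fully shut and raise the bar fully to latch it again. Leave the adapters already in the rack and everything else on the bench where they are.

Things in the scene. Friction and masses are not known exactly. Their poses are not given: they have to be found in the camera images.
- vise: Long-jaw vise, fixed. Origin: bench level, mid base plate (182 x 250 mm); x points from release bar to fixed jaw (away from the robot at yaw 0), y along the jaws. Flat bed 24 mm above the bench; four stations on it at x +38, y -90, -30, 30, 90 mm, some empty. Fixed jaw at x +61.5 to +90.5. Jaws (tops 34 mm above the bench) and side rails (32 mm) are low; the plugs stand 17 mm above the jaws.
- jaw (a joint): Sliding jaw (50 mm deep, 232 long): 0 shut, 0.042 m fully open, moving towards vise -x; stays where left, about 4 N of friction. Shut, its face is under 1 mm from the rims and a lip 4 mm past the face overhangs them and holds them down. Teeth on the release bar's arms block it until the bar is down; the bar can be raised again only with the jaw shut to within 1.5 mm.
- jaw_handle (a point): Centre of the T handle on the sliding jaw: a bar 12 mm thick (vise x), 70 mm long (vise y), 18 mm high (55 to 73 mm above the bench), at vise x -22 mm when shut, on a 24 mm wide stem. Take it from above across its 12 mm; 25 mm and more is free on both sides.
- bail (a joint): Release bar, rad: 0 up (jaw latched), 0.09 fully down at its stop (jaw free). The bar lies along vise y across the front of the vise, on two arms hinged at the vise's rear; its middle goes down 17 mm, with about 4 N either way, and it stays where it is left.
- bar (a joint): Lean of the release bar end to end, rad: 0 level, positive with its vise +y end high; sprung level (about 6 N m/rad), up to 0.12 either way. Pressing away from the middle makes it lean: 10 N at 30 mm off the middle gives 0.05.
- bar_mid (a point): Middle of the top face of the release bar (20 mm wide in vise x, 266 mm long in vise y, 12 mm thick), at vise x -103 mm; top 60 mm above the bench when up, 43 mm when fully down. To raise it, pinch it from above across its 20 mm: it is free below, bar the bed (24 mm above the bench) on the vise side; with the jaw shut the jaw is 57 mm away.
- rack: Plywood rack, fixed, 150 (own x) x 220 (own y) x 18 mm, with six round pockets in 2 rows of 3, each 52 mm wide and 8 mm deep (floor 10 mm above the bench), with their centres at rack x -35 and +35 mm, y -70, 0 and +70 mm. Origin: centre of its underside.
- adapter0: White nylon record-centre adapter: round rim 46 mm across and 5 mm thick, and on it a round plug 38 mm across, 27 mm high in all, 37 g; brass insert in the top. Origin: centre of the rim's underside; z points from the rim to the plug (straight up when rim down). One of the finished batch in the vise (two to four of the four are present), rim down on the bed.
- adapter1: White nylon record-centre adapter: round rim 46 mm across and 5 mm thick, and on it a round plug 38 mm across, 27 mm high in all, 37 g; brass insert in the top. Origin: centre of the rim's underside; z points from the rim to the plug (straight up when rim down). One of the finished batch in the vise (two to four of the four are present), rim down on the bed.
- adapter2: White nylon record-centre adapter: round rim 46 mm across and 5 mm thick, and on it a round plug 38 mm across, 27 mm high in all, 37 g; brass insert in the top. Origin: centre of the rim's underside; z points from the rim to the plug (straight up when rim down). One of the finished batch in the vise (two to four of the four are present), rim down on the bed.
- adapter3: White nylon record-centre adapter: round rim 46 mm across and 5 mm thick, and on it a round plug 38 mm across, 27 mm high in all, 37 g; brass insert in the top. Origin: centre of the rim's underside; z points from the rim to the plug (straight up when rim down). One of the finished batch in the vise (two to four of the four are present), rim down on the bed.
- earlier0: White nylon record-centre adapter: round rim 46 mm across and 5 mm thick, and on it a round plug 38 mm across, 27 mm high in all, 37 g; brass insert in the top. Origin: centre of the rim's underside; z points from the rim to the plug (straight up when rim down). If present, it lies finished in one of the rack's pockets from the start; leave it there.
- earlier1: White nylon record-centre adapter: round rim 46 mm across and 5 mm thick, and on it a round plug 38 mm across, 27 mm high in all, 37 g; brass insert in the top. Origin: centre of the rim's underside; z points from the rim to the plug (straight up when rim down). If present, it lies finished in one of the rack's pockets from the start; leave it there.
- earlier2: White nylon record-centre adapter: round rim 46 mm across and 5 mm thick, and on it a round plug 38 mm across, 27 mm high in all, 37 g; brass insert in the top. Origin: centre of the rim's underside; z points from the rim to the plug (straight up when rim down). If present, it lies finished in one of the rack's pockets from the start; leave it there.
- earlier3: White nylon record-centre adapter: round rim 46 mm across and 5 mm thick, and on it a round plug 38 mm across, 27 mm high in all, 37 g; brass insert in the top. Origin: centre of the rim's underside; z points from the rim to the plug (straight up when rim down). If present, it lies finished in one of the rack's pockets from the start; leave it there.
- earlier4: White nylon record-centre adapter: round rim 46 mm across and 5 mm thick, and on it a round plug 38 mm across, 27 mm high in all, 37 g; brass insert in the top. Origin: centre of the rim's underside; z points from the rim to the plug (straight up when rim down). If present, it lies finished in one of the rack's pockets from the start; leave it there.
- earlier5: White nylon record-centre adapter: round rim 46 mm across and 5 mm thick, and on it a round plug 38 mm across, 27 mm high in all, 37 g; brass insert in the top. Origin: centre of the rim's underside; z points from the rim to the plug (straight up when rim down). If present, it lies finished in one of the rack's pockets from the start; leave it there.
- arbor_pin: Steel arbor pin lying on the bench, 12 mm thick, 130 mm long, with two 22 mm square collars. Not part of the job: leave it where it is. Origin at the centre of its underside.
- roll_weight: Black rubber roll-weight, upright, 60 mm across, 97 mm high. Not part of the job: leave it where it is. Origin at the centre of its underside.
- bottle: White bottle, 48 mm across, 120 mm high. Not part of the job: leave it where it is. Origin at the centre of its underside.
- jar: Glass jar with a steel cap, 60 mm across, 60 mm high. Not part of the job: leave it where it is. Origin at the centre of its underside.
- brush: Brush lying on the bench. Not part of the job: leave it where it is.
- reamer: Hand reamer with a T handle, lying on the bench, 120 mm long, handle 90 mm wide. Not part of the job: leave it where it is. Origin at the centre of its underside.
Mind the look-alikes: they are no part of the job. Leave any black or green look-alike of the adapter2 alone.

How it is judged (in metres and radians):
On the way, in this order (a step that is already met when the one before it is completed fails the run):
1. the release bar is pressed fully down while the jaw is still shut (value of joint bail above 0.075 rad and value of joint jaw below 0.005 m), for 0.1 s.
2. the jaw is slid open by more than 30 mm (value of joint jaw above 0.03 m), for 0.2 s.
At the end, for the whole second after the job is handed in: Every batch adapter rests rim down (within 0.12 rad) on the floor (3 mm) of a rack pocket, within 4.5 mm of its centre in x and y; the jaw is shut to 4 mm, the bar up to 0.015 rad; the adapters that were in the rack are within 12 mm, the bystanders within 30 mm, of where they were ((x of adapter0 in the frame of rack between -0.0395 and -0.0305 m or x of adapter0 in the frame of rack between 0.0305 and 0.0395 m) and (y of adapter0 in the frame of rack between -0.0745 and -0.0655 m or y of adapter0 in the frame of rack between -0.0045 and 0.0045 m or y of adapter0 in the frame of rack between 0.0655 and 0.0745 m) and z of adapter0 in the frame of rack between 0.007 and 0.013 m and angle between each of adapter0, adapter1, adapter2, adapter3's own z axis and vertical below 0.12 rad and linear speed of each of adapter0, adapter1, adapter2, adapter3 below 0.02 m/s and (x of adapter1 in the frame of rack between -0.0395 and -0.0305 m or x of adapter1 in the frame of rack between 0.0305 and 0.0395 m) and (y of adapter1 in the frame of rack between -0.0745 and -0.0655 m or y of adapter1 in the frame of rack between -0.0045 and 0.0045 m or y of adapter1 in the frame of rack between 0.0655 and 0.0745 m) and z of adapter1 in the frame of rack between 0.007 and 0.013 m and (x of adapter2 in the frame of rack between -0.0395 and -0.0305 m or x of adapter2 in the frame of rack between 0.0305 and 0.0395 m) and (y of adapter2 in the frame of rack between -0.0745 and -0.0655 m or y of adapter2 in the frame of rack between -0.0045 and 0.0045 m or y of adapter2 in the frame of rack between 0.0655 and 0.0745 m) and z of adapter2 in the frame of rack between 0.007 and 0.013 m and (x of adapter3 in the frame of rack between -0.0395 and -0.0305 m or x of adapter3 in the frame of rack between 0.0305 and 0.0395 m) and (y of adapter3 in the frame of rack between -0.0745 and -0.0655 m or y of adapter3 in the frame of rack between -0.0045 and 0.0045 m or y of adapter3 in the frame of rack between 0.0655 and 0.0745 m) and z of adapter3 in the frame of rack between 0.007 and 0.013 m and value of joint jaw below 0.004 m and value of joint bail below 0.015 rad and distance of each of earlier0, earlier1, earlier2, earlier3, earlier4, earlier5 from where it was at the start of the episode below 0.012 m and distance of each of arbor_pin, roll_weight, bottle, jar, brush, reamer from where it was at the start of the episode below 0.03 m); the robot touches nothing.
It fails at once if the release bar leans by more than 0.05 rad (one end well ahead of the other) (value of joint bar above 0.05 rad or value of joint bar below -0.05 rad).
It fails at once if an adapter already in the rack is moved out of its place (30 mm) (distance of any of earlier0, earlier1, earlier2, earlier3, earlier4, earlier5 from where it was at the start of the episode above 0.03 m).
It fails at once if a bystander is knocked more than 60 mm (distance of any of arbor_pin, roll_weight, bottle, jar, brush, reamer from where it was at the start of the episode above 0.06 m).
Of adapter0, adapter1, adapter2, adapter3 only 2 to 4 are there at a start; the rules pass over those that are not, and their reading is None.
Of earlier0, earlier1, earlier2, earlier3, earlier4, earlier5 only 1 to 2 are there at a start; the rules pass over those that are not, and their reading is None.
At some moment in a run one of adapter0, adapter1, adapter2, adapter3 may be knocked a few centimetres aside while the robot is not near it.
It also fails if it takes over 210 s, if anything falls off the work surface, if the arm or the gripper's body presses on something with over 40 N, if the wrist force passes 120 N, or if a joint passes its speed limit or range.

ROBOT

A 6-joint arm with a two-finger parallel gripper is mounted at the origin on the work surface. World frame = base frame: x ahead of the robot, y to its left, z up, the work surface at z = 0. Lengths are in m, angles in degrees, forces in N, time in s.
With the tool pointing down it reaches from about 0.325 to 0.85 m from the base axis. Payload 15.5 kg.
Tool frame: the origin (TCP) lies at the very end of the fingers, on their centre line; the grasp point (between the pads) lies arm.grip_depth behind it (arm.grip_depth is the distance from the TCP to the grasp point, in m); z points along the fingers, y is the direction in which the jaws open and shut (so a half turn about z gives the same grasp; the last joint's range is limited). The gripper opens to 91 mm and grips with 3 to 60 N. Pads are 32 mm wide; open, the fingers measure 118 mm over their backs; the gripper's body (76 mm by 178 mm) begins 60 mm behind the grasp point.
Start: joints at [-5.472, 28.281, 77.091, -0, 74.628, -5.472], TCP at [0.625, 0, 0.214] pointing down, gripper open.
Joint ranges: [-166.48, 166.48], [-47.26, 123.95], [12.59, 153.08], [-70.14, 250.14], [6.76, 159.57], [-176.63, 176.63]. Speed limits (degrees/s): [108.29, 108.29, 147.25, 172.46, 172.46, 172.46].

INTERFACE

Orientations are given as a 3x3 rotation matrix whose columns are the frame's x, y, z axes.
In Python, from rig import arm gives the robot as it stands. Calls block until the motion is done:
- arm.move_to(position, orientation): joint-space move of the TCP to a pose.
- arm.move_l(position, orientation=None, feed=0.15): straight line of the TCP; orientation=None keeps the orientation; feed is the mean speed in m/s.
- arm.move_joints(angles): joint-space move.
- arm.grip(opening): finger opening in m; the grip force is fixed at half the most; returns when the fingers have stopped.
- arm.sleep(seconds).
- arm.solve_ik(position, orientation): joint angles nearest the present ones, or None.
- arm.snapshot(name): name is "scene" or "side" or "wrist"; returns the picture (480x640x3 uint8, red, green, blue); there is no depth.
- arm.get_calibration(name): a dict with "intrinsics" (3x3 intrinsics, pixels), "k1" (the pictures are not rectified: a ray, as slopes to the right and down, at radius r is drawn at 1 + k1 r^2 times it, then the intrinsics apply), "cam_to_world" (4x4, takes a point from camera to world coordinates). Camera axes: x right, y down, z forward; pixel columns grow to the right and rows downward; lengths in m; the calibration is good to about 2 mm. A picture is of the moment at which its call begins: read the wrist's pose just before it. get_calibration takes no time and is no camera call; for the wrist camera it gives the pose at the moment of the call.
A pose or a line that the arm cannot do raises arm.Unreachable and nothing moves.
- arm.sign_off(): hands the job in, once; it reports no verdict.
Readings, each from a call of its own:
- arm.current_t(): time.
- arm.current_joint_positions(): joint angles.
- arm.current_dq(): joint speeds.
- arm.current_tau(): joint torques, N m.
- arm.current_ee_pos(): TCP position.
- arm.current_tool_rot(): TCP orientation.
- arm.current_force(): force on the tool from outside, world axes, zero at the start.
- arm.current_torque(): the same for the moment, N m.
- arm.current_width(): finger opening in m.
Only numpy, scipy, OpenCV 4.12 (cv2) and the standard library are available. Lean on these libraries where they do the work, as an engineer would, in place of code of your own. Each camera call takes 0.05 s, during which the arm holds its last target.

## Working session

There is one attempt and no reset: what is moved stays moved. The work goes in short steps, each a Python script; the robot and the scene stay as the last script left them, time stands still between calls to the robot, and variables do not carry over. Pictures are saved under pics/ and viewed, and the job is handed in when it is done.

```bash
mkdir -p pics; ls
python3 - <<'E'
from rig import arm
import cv2,numpy as np
for n in ("scene","side","wrist"):
    c=arm.get_calibration(n); im=arm.snapshot(n)
    cv2.imwrite(f"pics/{n}0.png",im[...,::-1]); print(n,c["intrinsics"],c["k1"],np.round(c["cam_to_world"],3))
print(arm.grip_depth,arm.current_t(),arm.current_tool_rot())
E
```

```text
pics
scene [[549.23008128   0.         319.47874409]
 [  0.         549.23008128 243.47849589]
 [  0.           0.           1.        ]] -0.08825074381165031 [[ 0.351  0.646 -0.678  1.5  ]
 [ 0.936 -0.24   0.256 -0.386]
 [ 0.002 -0.725 -0.689  1.017]
 [ 0.     0.     0.     1.   ]]
side [[549.30349807   0.         315.65023068]
 [  0.         549.30349807 236.50267403]
 [  0.           0.           1.        ]] -0.007179933218948532 [[-0.836 -0.389  0.388 -0.122]
 [-0.549  0.612 -0.569  1.007]
 [-0.016 -0.688 -0.725  1.371]
 [ 0.     0.     0.     1.   ]]
wrist [[416.41153599   0.         320.30846531]
 [  0.         416.41153599 238.38324426]
 [  0.           0.           1.        ]] -0.0858918196968204 [[ 1.     0.     0.001  0.626]
 [ 0.    -0.963 -0.268  0.075]
 [ 0.001  0.268 -0.963  0.384]
 [ 0.     0.     0.     1.   ]]
0.0188 0.15 [[ 3.24035997e-07  9.99999599e-01 -8.95170418e-04]
 [ 9.99999997e-01 -2.60404119e-07  7.10836502e-05]
 [ 7.10833886e-05 -8.95170439e-04 -9.99999597e-01]]
```

View pics/scene0.png

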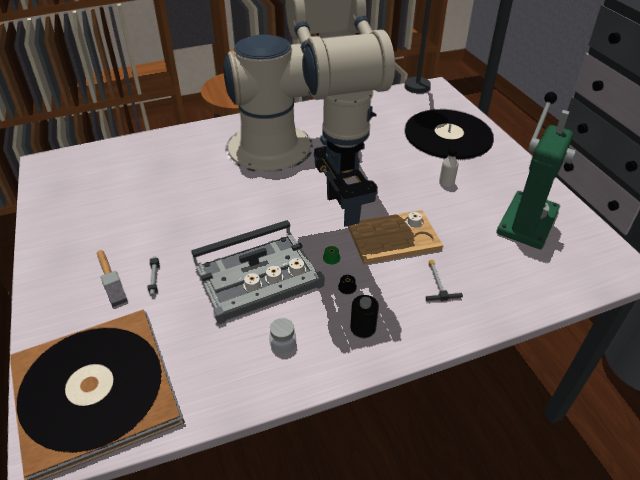

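View pics/side0.png

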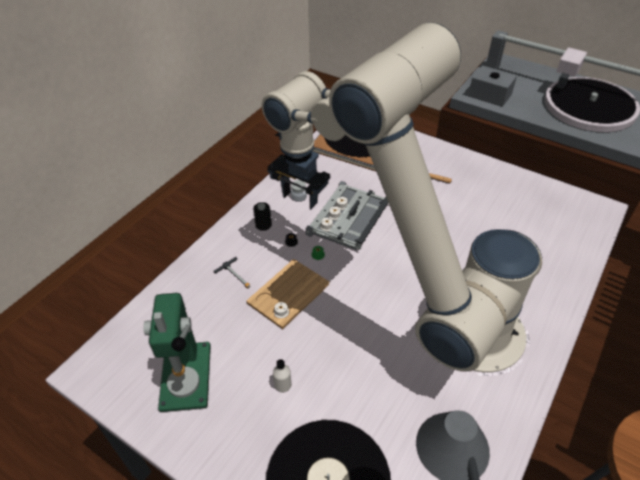

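View pics/wrist0.png

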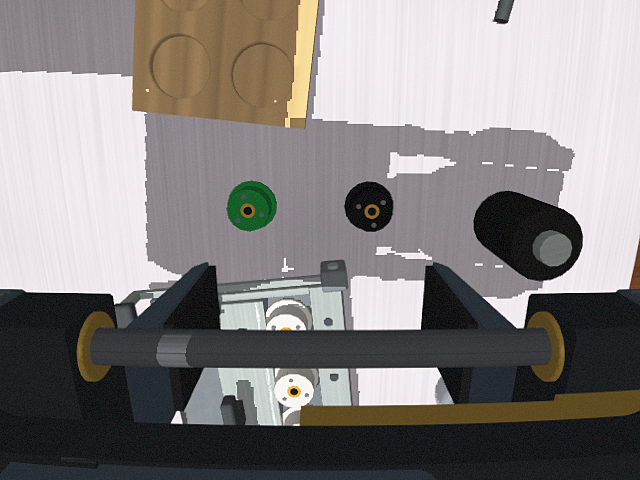

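The scene picture shows three white adapters in the vise at (251,280), (273,272) and (296,266). One white adapter is already in the rack, near (415,217). The look-alikes are a green one at (331,254) and a black one at (347,283). Next I'll set up helpers and get rough positions.

```bash
cat > h.py <<'E'
import numpy as np, cv2
from rig import arm
def rays(c,px):
    K=np.array(c["intrinsics"]);k=c["k1"];px=np.atleast_2d(np.asarray(px,float))
    d=(px-[K[0,2],K[1,2]])/[K[0,0],K[1,1]]
    u=d.copy()
    for _ in range(20): u=d/(1+k*(u**2).sum(1,keepdims=True))
    T=np.array(c["cam_to_world"])
    return T[:3,3], np.c_[u,np.ones(len(u))]@T[:3,:3].T
def onz(c,px,z):
    o,d=rays(c,px); s=(z-o[2])/d[:,2]; return o+d*s[:,None]
def proj(c,P):
    P=np.atleast_2d(np.asarray(P,float));T=np.array(c["cam_to_world"]);K=np.array(c["intrinsics"])
    q=(P-T[:3,3])@T[:3,:3]; u=q[:,:2]/q[:,2:]; u=u*(1+c["k1"]*(u**2).sum(1,keepdims=True))
    return u*[K[0,0],K[1,1]]+[K[0,2],K[1,2]]
def R(yaw): # tool down, jaw-opening axis y at angle yaw (deg) from world x ; yaw=0 -> start orientation
    a=np.radians(yaw); y=np.array([np.cos(a),np.sin(a),0]); z=np.array([0,0,-1.]); x=np.cross(y,z)
    return np.c_[x,y,z]
def snap(name,f):
    c=arm.get_calibration(name); im=arm.snapshot(name)[...,::-1].copy(); cv2.imwrite("pics/"+f,im); return c,im
E
python3 - <<'E'
from h import *
c=arm.get_calibration("scene")
print(R(0))
print("vise corners+adapters",onz(c,[[193,255],[290,226],[218,320],[323,283],[251,280],[273,272],[296,266]],0.03).round(3))
print("rack",onz(c,[[350,227],[424,209],[441,245],[366,260],[415,217]],0.018).round(3))
im=cv2.imread("pics/scene0.png")
cv2.imwrite("pics/crop0.png",cv2.resize(im[190:340,180:450],None,fx=2.9,fy=2.9,interpolation=cv2.INTER_CUBIC))
E
```

```text
[[-0.  1.  0.]
 [ 1.  0.  0.]
 [ 0.  0. -1.]]
vise corners+adapters [[ 0.455 -0.338  0.03 ]
 [ 0.436 -0.07   0.03 ]
 [ 0.685 -0.325  0.03 ]
 [ 0.661 -0.06   0.03 ]
 [ 0.591 -0.221  0.03 ]
 [ 0.584 -0.163  0.03 ]
 [ 0.584 -0.103  0.03 ]]
rack [[0.484 0.086 0.018]
 [0.486 0.314 0.018]
 [0.634 0.285 0.018]
 [0.615 0.076 0.018]
 [0.508 0.273 0.018]]
```

View pics/crop0.png

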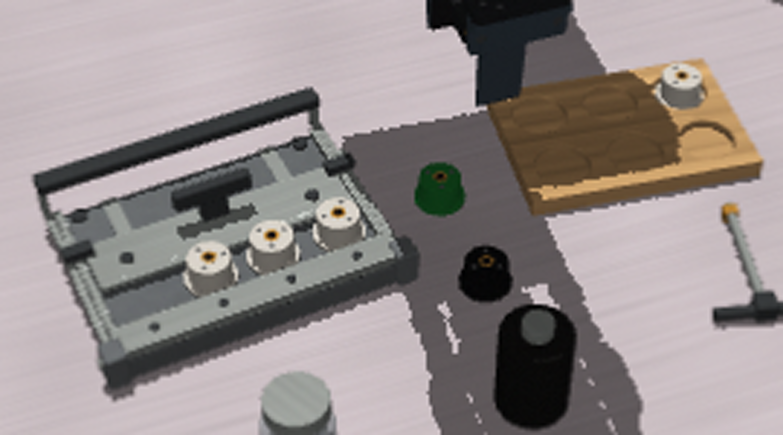

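The crop confirms it: three white adapters in the vise, with the vise -y end station empty. One adapter is already in the far, +y corner of the rack. Next, wrist close-ups of the vise and the rack.

Run:
```python
from h import *
arm.move_to([0.54,-0.28,0.36],R(0)); c,im=snap("wrist","w_vise.png"); print(np.round(c["cam_to_world"],4).tolist(),arm.current_force())
np.savez("w_vise.npz",T=c["cam_to_world"])
arm.move_to([0.55,0.10,0.36],R(0)); c,im=snap("wrist","w_rack.png"); np.savez("w_rack.npz",T=c["cam_to_world"]); print(np.round(c["cam_to_world"],4).tolist(),arm.current_force(),arm.current_t())
```

```text
[[1.0, 0.0008, 0.0011, 0.5412], [0.0011, -0.9637, -0.267, -0.2045], [0.0009, 0.267, -0.9637, 0.5298], [0.0, 0.0, 0.0, 1.0]] [ 0.26892254 -0.08728953 -0.30098832]
[[1.0, -0.001, 0.0015, 0.5512], [-0.0006, -0.9634, -0.2681, 0.1738], [0.0017, 0.2681, -0.9634, 0.5304], [0.0, 0.0, 0.0, 1.0]] [ 0.83321917  0.48821337 -0.57826979] 2.9083
```

View pics/w_vise.png

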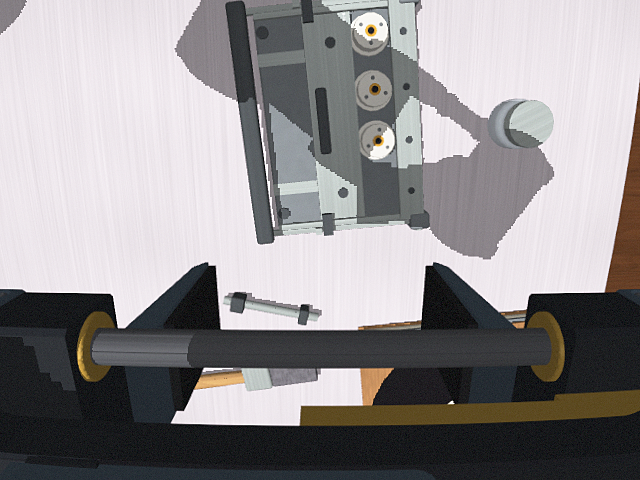

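View pics/w_rack.png

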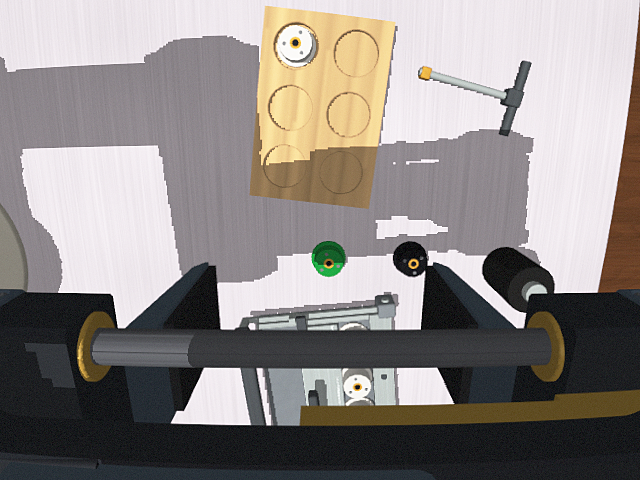

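The vise shot cuts off the bar's +y end; its adapters sit at (371,30), (374,89) and (377,141). The rack shot shows all six pockets, with the one at (295,43) occupied. The other five are empty, at about (355,53), (290,107), (348,114), (284,166) and (341,172). I'll retake the vise slightly offset and measure.

Run:
```python
from h import *
arm.move_to([0.54,-0.225,0.36],R(0)); arm.sleep(0.3); c,im=snap("wrist","w_vise2.png"); np.savez("w_vise2.npz",T=c["cam_to_world"])
K=c
hsv=cv2.cvtColor(im,cv2.COLOR_BGR2HSV)
def orange(im,roi,T,z):
    hsv=cv2.cvtColor(im,cv2.COLOR_BGR2HSV)
    m=cv2.inRange(hsv,(10,140,90),(30,255,255)); x0,y0,x1,y1=roi
    q=np.zeros_like(m);q[y0:y1,x0:x1]=m[y0:y1,x0:x1]
    q=cv2.morphologyEx(q,cv2.MORPH_CLOSE,np.ones((7,7)))
    n,l,s,cc=cv2.connectedComponentsWithStats(q)
    cal=dict(K); cal["cam_to_world"]=T
    for i in range(1,n):
        if s[i,4]>20: print(cc[i].round(1),s[i,4],onz(cal,[s[i,0]+(s[i,2]-1)/2,s[i,1]+(s[i,3]-1)/2],z).round(4))
orange(im,(330,0,430,250),c["cam_to_world"],0.051)
# bar: fit dark region
m=cv2.inRange(im,(0,0,0),(75,75,75)); m[:, :200]=0; m[:,290:]=0; m[285:]=0
n,l,s,cc=cv2.connectedComponentsWithStats(m)
for i in range(1,n):
    if s[i,4]>500: print("dark",s[i],cc[i])
```

```text
[369.1  82.7] 100 [[ 0.5952 -0.1056  0.051 ]]
[372.8 138.9] 88 [[ 0.6013 -0.1666  0.051 ]]
[376.2 188.3] 85 [[ 0.6065 -0.2223  0.051 ]]
dark [ 227   55   48  230 1586] [244.55422446 110.51576293]
```

Run:
```python
import cv2
im=cv2.imread("pics/w_vise2.png")
cv2.imwrite("pics/w_vise2c.png",cv2.resize(im[20:300,200:450],None,fx=2.1,fy=2.1,interpolation=cv2.INTER_CUBIC))
im=cv2.imread("pics/w_rack.png")
cv2.imwrite("pics/w_rackc.png",cv2.resize(im[0:220,240:410],None,fx=2.7,fy=2.7,interpolation=cv2.INTER_CUBIC))
```

```text
(no output)
```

View pics/w_vise2c.png

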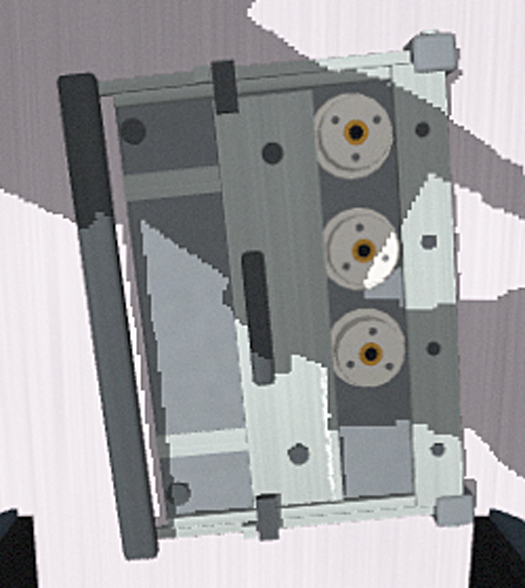

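View pics/w_rackc.png

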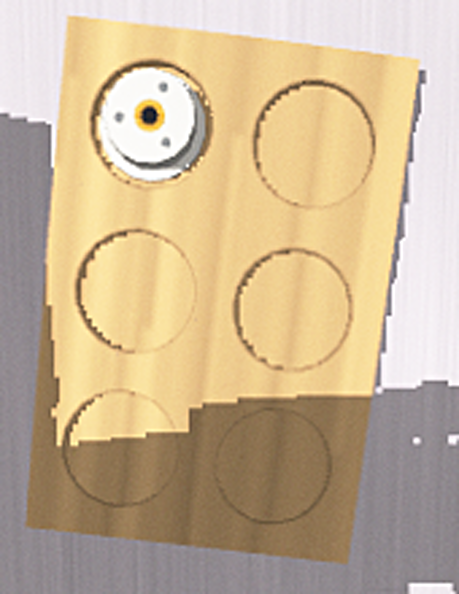

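Run:
```python
from h import *
from scipy.optimize import least_squares
c=arm.get_calibration("wrist")
c["cam_to_world"]=np.load("w_rack.npz")["T"]
b=np.array([[253,376,80,209],[76,196,229,353],[234,353,248,371],[63,178,389,506],[215,331,407,523]])
px=np.c_[(b[:,0]+b[:,1])/2,(b[:,2]+b[:,3])/2]/2.7+[240-.3,-.3]
P=onz(c,px,0.018)[:,:2]
# local: image right=+x, up=+y
L=np.array([[35,70],[-35,0],[35,0],[-35,-70],[35,-70]])/1e3
def f(p,L=L,P=P):
    a=p[2];r=np.array([[np.cos(a),-np.sin(a)],[np.sin(a),np.cos(a)]])
    return (L@r.T+p[:2]-P).ravel()
s=least_squares(f,[.55,.2,0]); print("rack",s.x,np.degrees(s.x[2]),s.fun.round(4))
cor=onz(c,np.array([[70,15],[420,60],[348,563],[27,527]])/2.7+[239.7,-.3],0.018); print(cor.round(4),cor.mean(0))
o=onz(c,[[149/2.7+239.7,115/2.7-.3]],0.037);print("earlier",o, f(s.x,np.array([[-.035,.07]]),o[:,:2]))
c["cam_to_world"]=np.load("w_vise2.npz")["T"]
V=lambda p:np.array(p)/2.1+[199.75,19.75]
bar=onz(c,V([[60,77],[97,73],[125,559],[158,555]]),0.060)[:,:2]; print("bar",bar.round(4),bar.mean(0), np.degrees(np.arctan2(*(bar[2]-bar[0])))  )
A=np.array([[ 0.5952,-0.1056],[0.6013,-0.1666],[0.6065,-0.2223]])
Lv=np.array([[38,90],[38,30],[38,-30]])/1e3
s=least_squares(lambda p:f(p,Lv,A),[.55,-.2,0]);print("vise from adapters",s.x,np.degrees(s.x[2]),s.fun.round(4))
a=s.x[2];r=np.array([[np.cos(a),-np.sin(a)],[np.sin(a),np.cos(a)]])
print("barmid",r@[-.103,0]+s.x[:2],"handle",r@[-.022,0]+s.x[:2])
h=onz(c,V([[241,253],[262,251],[252,384],[275,382]]),.073)[:,:2];print("handle seen",h.round(4),h.mean(0))
```

```text
rack [ 0.55083426  0.18856447 -0.11806288] -6.764504464672313 [ 0.0002  0.0007 -0.0002  0.0005  0.0001  0.0002 -0.0003 -0.0006  0.0002
 -0.0008]
[[0.4901 0.3058 0.018 ]
 [0.6379 0.2881 0.018 ]
 [0.6126 0.0704 0.018 ]
 [0.4641 0.0875 0.018 ]] [0.55118202 0.18795984 0.018     ]
earlier [[0.52396769 0.26185917 0.037     ]] [0.00035543 0.00034062]
bar [[ 0.4437 -0.0793]
 [ 0.4627 -0.0776]
 [ 0.4679 -0.3405]
 [ 0.4872 -0.338 ]] [ 0.46536976 -0.20883224] 174.69929646484715
vise from adapters [ 0.56606822 -0.19835602  0.0965273 ] 5.530606990179258 [ 0.      0.0005 -0.0003  0.0018  0.0003 -0.0023]
barmid [ 0.4635477 -0.2082829] handle [ 0.54417063 -0.20047633]
handle seen [[ 0.5356 -0.1673]
 [ 0.5464 -0.1663]
 [ 0.5413 -0.2355]
 [ 0.5535 -0.2344]] [ 0.54419659 -0.20089424]
```

Measurements agree between the adapter fit and the seen bar and handle:

| Item | Position (m) | Yaw |
|---|---|---|
| Vise | | 5.4° |
| Bar middle | (0.4645, -0.2087) | |
| Jaw handle | (0.5442, -0.2007) | |
| Rack | (0.551, 0.188) | -6.8° |

Now I'll press the bar.

Run:
```python
from h import *
arm.grip(0.0)
Y=5.4
b=[0.4645,-0.2087]
arm.move_to([*b,0.12],R(Y)); arm.move_l([*b,0.068],feed=0.1); arm.sleep(.2); f0=arm.current_force(); print(f0)
for z in np.arange(0.064,0.0405,-0.002):
    arm.move_l([*b,z],feed=0.04); f=arm.current_force()-f0; print(round(z,4),f.round(1),arm.current_torque().round(2),arm.current_ee_pos().round(4))
    if f[2]>15: break
arm.sleep(0.3)
arm.move_l([*b,0.12]); 
arm.move_to([0.54,-0.225,0.36],R(0)); arm.sleep(.2); c,im=snap("wrist","pressed.png");c,im2=snap("scene","pressed_s.png");print(arm.current_t())
cv2.imwrite("pics/pressedc.png",np.hstack([cv2.resize(im[20:300,200:450],None,fx=1.6,fy=1.6),cv2.resize(im2[200:340,180:340],None,fx=2.4,fy=3.2)[:448]]))
```

```text
[-1.10687367 -0.27893072  0.49200425]
0.064 [0.9 0.1 0.1] [0.02 0.06 0.01] [ 0.4644 -0.2086  0.0639]
0.062 [ 1.2  0.5 -1.7] [0.   0.03 0.04] [ 0.4644 -0.2087  0.0619]
0.06 [ 1.9 -0.1 -0.9] [ 0.01 -0.04 -0.01] [ 0.4644 -0.2086  0.0599]
0.058 [0.4 0.4 3.1] [-0.05  0.25  0.01] [ 0.4644 -0.2087  0.058 ]
0.056 [-2.  -1.   3.6] [-0.07  0.5  -0.01] [ 0.4643 -0.2087  0.056 ]
0.054 [-2.6 -0.9  3.9] [-0.09  0.64 -0.06] [ 0.4643 -0.2087  0.054 ]
0.052 [-1.9 -0.2  4.2] [-0.07  0.76 -0.05] [ 0.4644 -0.2086  0.052 ]
0.05 [-1.9  0.6  3.9] [-0.09  0.72  0.  ] [ 0.4644 -0.2087  0.05  ]
0.048 [-2.8  0.4  4.1] [-0.05  0.6  -0.02] [ 0.4645 -0.2087  0.048 ]
0.046 [-2.5 -0.5  3.9] [-0.12  0.71  0.07] [ 0.4645 -0.2087  0.046 ]
0.044 [-1.9  0.7  4. ] [-0.    0.59  0.02] [ 0.4646 -0.2087  0.0441]
0.042 [-2.7 -0.3  4.3] [-0.04  0.62 -0.01] [ 0.4646 -0.2087  0.0421]
12.975
```

View pics/pressedc.png

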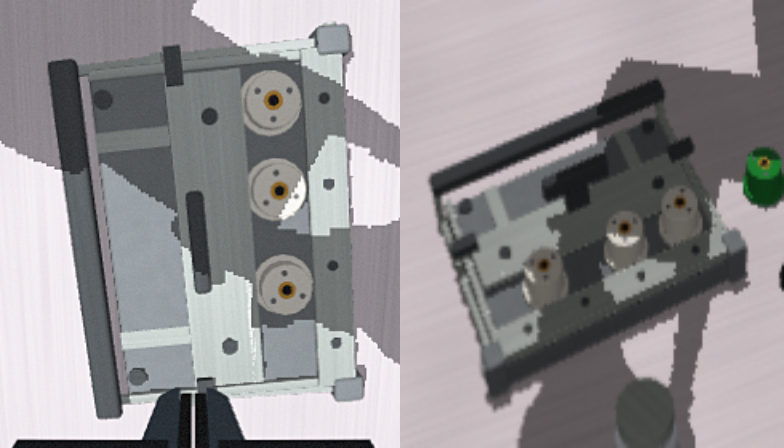

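The bar went down evenly with moments near 0, but no stop force showed. The -y adapter has also shifted along the slot, so I'll re-measure it later. I'll press a little further until the stop.

Run:
```python
from h import *
Y=5.4
b=[0.4645,-0.2087]
arm.move_to([*b,0.10],R(Y)); arm.move_l([*b,0.050],feed=0.1); arm.sleep(.2); f0=arm.current_force(); print(f0)
for z in np.arange(0.045,0.0365,-0.001):
    arm.move_l([*b,z],feed=0.03); f=arm.current_force()-f0; print(round(z,4),f.round(1),arm.current_torque().round(2),arm.current_ee_pos().round(4))
    if f[2]>12: break
arm.sleep(0.3)
arm.move_l([*b,0.12]) 
# handle
h=np.array([0.5442,-0.2007]); 
arm.grip(0.030)
arm.move_to([*h,0.12],R(Y)); arm.move_l([*h,0.048],feed=0.1); print(arm.current_force())
arm.grip(0.0); print("w",arm.current_width(),arm.current_force())
u=np.array([-np.cos(np.radians(Y)),-np.sin(np.radians(Y))])
for d in np.arange(0.004,0.0421,0.004):
    p=h+u*d; arm.move_l([*p,0.048],feed=0.04); f=arm.current_force(); print(round(d,3),f.round(1),arm.current_torque().round(2),arm.current_ee_pos().round(4))
    if np.linalg.norm(f)>30: break
print(arm.current_t(),arm.current_width())
```

```text
[-0.53975518  0.43088656 -0.06880712]
0.045 [ 0.2 -1.5  0. ] [ 0.   -0.04  0.01] [ 0.4643 -0.2086  0.0448]
0.044 [ 1.   0.4 -0. ] [ 0.02  0.05 -0.02] [ 0.4645 -0.2087  0.044 ]
0.043 [-0.5 -1.   2. ] [0.06 0.04 0.01] [ 0.4646 -0.2087  0.043 ]
0.042 [-0.4  0.2  5.8] [ 0.03  0.19 -0.02] [ 0.4645 -0.2088  0.0421]
0.041 [-1.6 -0.   9.1] [-0.06  0.38  0.  ] [ 0.4645 -0.2088  0.0412]
0.04 [-2.6 -0.4 12.3] [-0.06  0.59  0.02] [ 0.4644 -0.2088  0.0403]
[ 0.59400831 -0.00590395 -0.17220625]
w 0.01165852726763328 [-9.83777803 -3.03615869  9.26733584]
0.004 [-4.3  0.   8. ] [-0.02  0.77  0.35] [ 0.5399 -0.2011  0.0483]
0.008 [-0.6  1.3  7.1] [0.29 0.29 0.41] [ 0.5364 -0.2015  0.0484]
0.012 [0.2 1.8 6. ] [0.3  0.18 0.4 ] [ 0.5325 -0.2019  0.0484]
0.016 [0.7 0.8 6.7] [0.24 0.17 0.38] [ 0.5285 -0.2023  0.0484]
0.02 [-0.3  1.6  6.6] [0.25 0.13 0.37] [ 0.5245 -0.2026  0.0483]
0.024 [0.7 2.  7.8] [0.25 0.19 0.38] [ 0.5205 -0.2031  0.0484]
0.028 [1.4 1.  7.2] [0.25 0.11 0.4 ] [ 0.5165 -0.2034  0.0484]
0.032 [-0.2  0.5  7.1] [0.2  0.16 0.44] [ 0.5126 -0.2039  0.0484]
0.036 [-0.   0.1  7.9] [0.19 0.18 0.4 ] [ 0.5086 -0.2042  0.0484]
0.04 [1.1 0.6 7.1] [0.18 0.15 0.37] [ 0.5046 -0.2046  0.0483]
22.25 0.011595586899491764
```

```bash
cat >> h.py <<'E'
def adapters(c,im,roi,z=0.051):
    m=cv2.inRange(cv2.cvtColor(im,cv2.COLOR_BGR2HSV),(10,140,90),(30,255,255)); x0,y0,x1,y1=roi
    q=np.zeros_like(m);q[y0:y1,x0:x1]=m[y0:y1,x0:x1]; q=cv2.morphologyEx(q,cv2.MORPH_CLOSE,np.ones((7,7)))
    n,l,s,cc=cv2.connectedComponentsWithStats(q); out=[]
    for i in range(1,n):
        if s[i,4]>20: out.append(onz(c,[s[i,0]+(s[i,2]-1)/2,s[i,1]+(s[i,3]-1)/2],z)[0]); print(cc[i].round(1),s[i,4],out[-1].round(4))
    return out
E
python3 - <<'E'
from h import *
Y=5.4
h=np.array([0.5442,-0.2007]); u=np.array([-np.cos(np.radians(Y)),-np.sin(np.radians(Y))])
for d in np.arange(0.041,0.0451,0.001):
    p=h+u*d; arm.move_l([*p,0.048],feed=0.03); f=arm.current_force(); print(round(d,3),f.round(1),arm.current_ee_pos().round(4))
    if np.dot(f[:2],-u)>9: break
arm.grip(0.024); arm.move_l([*arm.current_ee_pos()[:2],0.12])
arm.move_to([0.54,-0.225,0.36],R(0)); arm.sleep(.2); c,im=snap("wrist","open.png")
adapters(c,im,(300,0,450,280)); print(arm.current_t())
E
```

```text
0.041 [2.1 2.  6.6] [ 0.5039 -0.2047  0.0484]
0.042 [2.2 2.  6.2] [ 0.5029 -0.2048  0.0484]
0.043 [3.1 1.3 5.9] [ 0.502  -0.2049  0.0484]
0.044 [2.9 1.4 5.7] [ 0.501  -0.205   0.0483]
0.045 [9.7 4.7 2.2] [ 0.5009 -0.205   0.0484]
[370.6  82.2] 101 [ 0.5954 -0.1059  0.051 ]
[374.3 138.8] 90 [ 0.6015 -0.1667  0.051 ]
[379.6 216.4] 82 [ 0.6102 -0.2559  0.051 ]
25.7583
```

View pics/open.png

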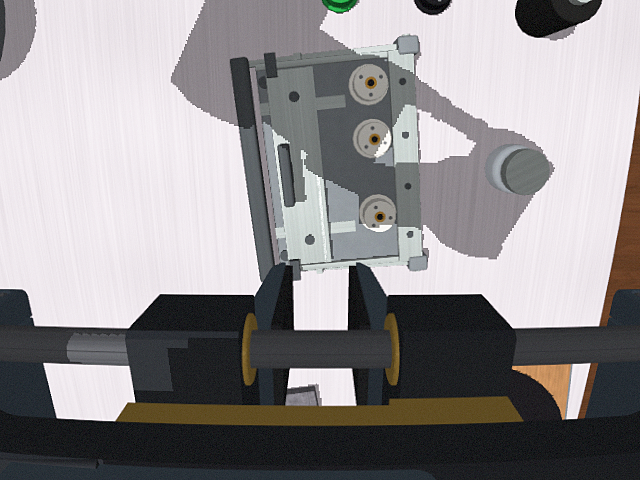

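The jaw is at its stop and all three adapters stand upright. The -y one was knocked along to (0.610,-0.256). Now the first pick and place.

```bash
cat >> h.py <<'E'
RX=np.array([0.5510,0.1884]); RY=-6.75; VY=5.4
def pocket(x,y):
    a=np.radians(RY); return RX+np.array([[np.cos(a),-np.sin(a)],[np.sin(a),np.cos(a)]])@[x,y]
def pick(p,zt=0.038,yaw=VY):
    arm.grip(0.060); arm.move_to([*p,0.13],R(yaw)); arm.move_l([*p,0.065],feed=0.15); arm.sleep(.1); f0=arm.current_force()
    arm.move_l([*p,zt],feed=0.06); print("df down",(arm.current_force()-f0).round(1))
    arm.grip(0.0); print("w",arm.current_width(),"f",arm.current_force().round(1))
    arm.move_l([*p,0.13],feed=0.12); print("w up",arm.current_width())
def place(q,zt=0.0245,yaw=RY):
    arm.move_to([*q,0.13],R(yaw)); arm.move_l([*q,0.040],feed=0.12); arm.sleep(.15); f0=arm.current_force()
    for z in np.arange(0.034,zt-1e-6,-0.0019):
        arm.move_l([*q,max(z,zt)],feed=0.04); f=arm.current_force()-f0
        if abs(f[2])>6: print("contact",z,f.round(1)); break
    print("place",arm.current_ee_pos().round(4),(arm.current_force()-f0).round(1),"w",arm.current_width())
E
python3 - <<'E'
from h import *
pick([0.5954,-0.1059])
place(pocket(.035,0)); print(arm.current_t())
E
```

```text
df down [-0.1  1.  -0.2]
w 0.03704463006054302 f [-5.5 -1.5  5.2]
w up 0.036830176529013416
place [0.5857 0.1843 0.0244] [-0.5  0.2 -0.3] w 0.03740850630393608
33.9
```

Run:
```python
from h import *
q=arm.current_ee_pos()
arm.grip(0.056); arm.move_l([*q[:2],0.13],feed=0.15)
arm.move_to([0.55,0.06,0.36],R(0)); arm.sleep(.2); c,im=snap("wrist","placed1.png")
o=adapters(c,im,(220,0,420,240),0.037); 
a=np.radians(RY);r=np.array([[np.cos(a),-np.sin(a)],[np.sin(a),np.cos(a)]])
for p in o: print((r.T@(p[:2]-RX)).round(4))
cv2.imwrite("pics/placed1c.png",cv2.resize(im[40:400,220:440],None,fx=1.6,fy=1.6))
```

```text
[295.7   4.8] 106 [0.5242 0.2615 0.037 ]
[353.4  78.4] 87 [0.588  0.1851 0.037 ]
[329.4 234.2] 80 [0.5622 0.0033 0.037 ]
[415.4 234.6] 76 [0.6673 0.0034 0.037 ]
[-0.0352  0.0694]
[0.0371 0.0011]
[ 0.0328 -0.1825]
[ 0.1372 -0.1701]
```

View pics/placed1c.png

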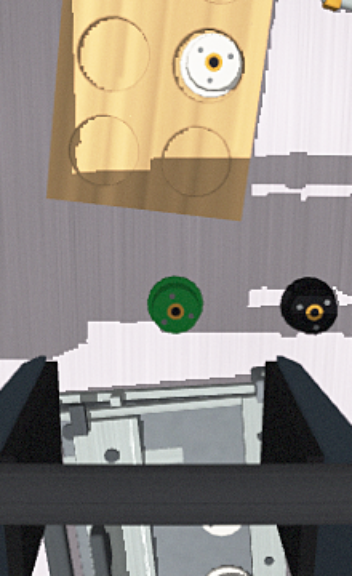

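It is seated in pocket (35,0), measured at (37.1,1.1). The camera reads about 2 mm in x beyond the tool, so I'll shift the next targets by (-2,-0.8) mm.

```bash
cat >> h.py <<'E'
OFF=np.array([-0.002,-0.0008])
E
python3 - <<'E'
from h import *
arm.move_to([0.54,-0.225,0.36],R(0)); arm.sleep(.2); c,im=snap("wrist","v2.png")
o=adapters(c,im,(300,50,450,280)); o=sorted(o,key=lambda p:-p[1]); assert len(o)==2
pick(o[0][:2]+OFF); place(pocket(-.035,-.07)+OFF)
q=arm.current_ee_pos(); arm.grip(0.056); arm.move_l([*q[:2],0.13],feed=0.15)
arm.move_to([0.54,-0.225,0.36],R(0)); arm.sleep(.2); c,im=snap("wrist","v3.png")
o=adapters(c,im,(300,50,450,280)); assert len(o)==1
pick(o[0][:2]+OFF); place(pocket(.035,-.07)+OFF)
q=arm.current_ee_pos(); arm.grip(0.056); arm.move_l([*q[:2],0.13],feed=0.15)
arm.move_to([0.55,0.06,0.36],R(0)); arm.sleep(.2); c,im=snap("wrist","placed3.png")
o=adapters(c,im,(220,0,420,220),0.037)
a=np.radians(RY);r=np.array([[np.cos(a),-np.sin(a)],[np.sin(a),np.cos(a)]])
for p in o: print((r.T@(p[:2]-RX)).round(4))
cv2.imwrite("pics/placed3c.png",cv2.resize(im[0:400,220:440],None,fx=1.5,fy=1.5)); print(arm.current_t())
E
```

```text
[372.7 139.5] 87 [ 0.6009 -0.1666  0.051 ]
[377.9 216.5] 78 [ 0.6097 -0.2556  0.051 ]
df down [-0.3  0.7  0.6]
w 0.03721360007996872 f [-0.9 -0.1  3.3]
w up 0.037168754249127495
place [0.506  0.1222 0.0244] [ 1.  -0.1  0.6] w 0.0367070373225272
[378.6 216.4] 82 [ 0.6102 -0.2558  0.051 ]
df down [1.5 0.9 0.2]
w 0.0370925109489239 f [-0.1  1.4  3.3]
w up 0.0369645433276027
place [0.5755 0.114  0.0244] [-0.7 -0.1 -0.2] w 0.036815554466920114
[295.7   4.6] 104 [0.5241 0.2617 0.037 ]
[353.5  78.2] 88 [0.5878 0.1848 0.037 ]
[283.3 133.9] 88 [0.5076 0.123  0.037 ]
[343.5 141.3] 82 [0.5774 0.1145 0.037 ]
[-0.0353  0.0696]
[0.0369 0.0007]
[-0.0354 -0.07  ]
[ 0.0349 -0.0703]
59.175
```

View pics/placed3c.png

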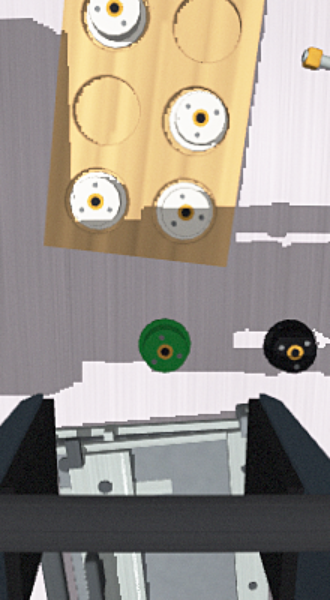

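All three are seated within 2 mm of the pocket centres, and the earlier one hasn't moved. Next I'll shut the jaw.

Run:
```python
from h import *
arm.move_to([0.54,-0.225,0.36],R(0)); arm.sleep(.2); c,im=snap("wrist","preshut.png")
Y=VY; u=np.array([np.cos(np.radians(Y)),np.sin(np.radians(Y))])
h=np.array([0.5009,-0.2050])
arm.grip(0.026); arm.move_to([*h,0.12],R(Y)); arm.move_l([*h,0.065],feed=0.1); arm.move_l([*h,0.048],feed=0.06); print(arm.current_force())
arm.grip(0.0); f0=arm.current_force(); print("w",arm.current_width(),f0.round(1))
for d in [*np.arange(0.006,0.037,0.006),*np.arange(.038,.0471,.001)]:
    p=h+u*d; arm.move_l([*p,0.048],feed=0.04); f=arm.current_force(); e=arm.current_ee_pos(); print(round(d,3),f.round(1),((e[:2]-h)@u).round(4))
    if (f-f0)[:2]@u<-14: break
arm.sleep(.2)
arm.grip(0.026); arm.move_l([*arm.current_ee_pos()[:2],0.12]); print(arm.current_ee_pos())
arm.move_to([0.54,-0.225,0.36],R(0)); arm.sleep(.2); c,im=snap("wrist","shut.png"); print(arm.current_t())
cv2.imwrite("pics/shutc.png",cv2.resize(im[20:300,200:450],None,fx=2.1,fy=2.1))
```

```text
[ 0.53819823 -0.30976112  0.62418391]
w 0.011766585078167534 [ 0.9 -0.2  2.2]
0.006 [0.3 0.8 3.1] 0.0064
0.012 [0.4 1.4 4.6] 0.0123
0.018 [1.5 1.6 5.6] 0.0183
0.024 [0.5 1.1 5.4] 0.0243
0.03 [0.1 0.9 5.3] 0.0303
0.036 [0.9 1.6 5.1] 0.0363
0.038 [-2.5  0.5  6.3] 0.0379
0.039 [-1.8  0.3  8.3] 0.0388
0.04 [-2.4  1.4  7.9] 0.0397
0.041 [-3.3 -0.4  8.5] 0.0407
0.042 [-3.3  0.5  8.3] 0.0417
0.043 [-6.7 -2.  10.3] 0.0421
0.044 [-13.   -3.7  15.4] 0.0421
[ 0.54449039 -0.20064237  0.11942882]
69.65
```

View pics/shutc.png

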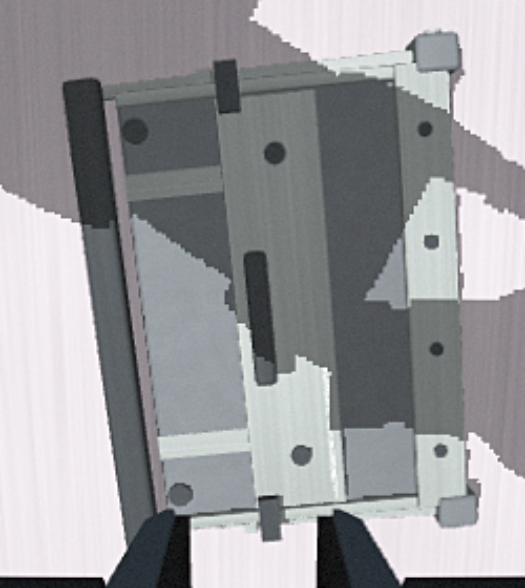

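The jaw is shut at its stop after 42.1 mm of travel. Now I'll pinch and raise the bar.

Run:
```python
from h import *
Y=VY; b=np.array([0.4635,-0.2090])
arm.grip(0.040); arm.move_to([*b,0.12],R(Y)); arm.move_l([*b,0.06],feed=0.1); arm.sleep(.1); f0=arm.current_force(); arm.move_l([*b,0.030],feed=0.05); print((arm.current_force()-f0).round(1))
arm.grip(0.0); f0=arm.current_force(); print("w",arm.current_width(),f0.round(1),arm.current_torque().round(2))
for z in [*np.arange(0.032,0.0451,0.002),*np.arange(.046,.0531,.001)]:
    arm.move_l([*b,z],feed=0.04); f=arm.current_force(); print(round(z,3),f.round(1),arm.current_torque().round(2),arm.current_ee_pos()[2].round(4),round(arm.current_width(),4))
    if (f-f0)[2]<-22: break
```

```text
[ 0.   0.5 -1. ]
w 0.020488286888640267 [-17.3  -3.9   4.7] [-0.78  2.96 -0.06]
0.032 [-14.   -4.6  -2.7] [-0.74  2.73 -0.03] 0.0315 0.0205
0.034 [-13.2  -3.7  -3.8] [-0.74  2.69  0.01] 0.0334 0.0204
0.036 [-14.   -3.4  -3. ] [-0.72  2.49 -0.06] 0.0355 0.0202
0.038 [-12.1  -3.6  -3.3] [-0.74  2.33 -0.06] 0.0375 0.0197
0.04 [-11.6  -3.   -2.8] [-0.66  2.2  -0.02] 0.0395 0.0199
0.042 [-10.1  -2.8  -3.3] [-0.61  1.99 -0.04] 0.0416 0.0199
0.044 [-9.  -2.7 -3.9] [-0.5   1.8  -0.02] 0.0436 0.0198
0.046 [-7.2 -1.8 -3.3] [-0.47  1.56  0.01] 0.0457 0.0195
0.047 [-7.4 -2.2 -5. ] [-0.46  1.51 -0.01] 0.0466 0.0199
0.048 [-5.  -2.4 -4.5] [-0.43  1.36  0.03] 0.0476 0.0196
0.049 [-6.1 -1.4 -5.8] [-0.31  1.44  0.  ] 0.0487 0.0197
0.05 [-5.2 -1.5 -6.1] [-0.33  1.45 -0.04] 0.0497 0.0197
0.051 [ -5.7  -2.1 -11. ] [-0.33  1.32  0.03] 0.0507 0.02
0.052 [ -5.5  -1.1 -13.8] [-0.32  1.28  0.02] 0.0517 0.0198
0.053 [ -5.7  -1.7 -17.1] [-0.31  1.39  0.06] 0.0527 0.0198
```

Run:
```python
from h import *
e=arm.current_ee_pos(); arm.sleep(.3)
arm.grip(0.040); arm.move_l([*e[:2],0.13],feed=0.1)
arm.move_to([0.54,-0.225,0.36],R(0)); arm.sleep(.2); c,im=snap("wrist","up.png"); cs,s=snap("scene","up_s.png")
im0=cv2.imread("pics/w_vise2.png"); s0=cv2.imread("pics/scene0.png"); sp=cv2.imread("pics/pressed_s.png")
cv2.imwrite("pics/upc.png",np.hstack([cv2.resize(i[20:320,200:450],None,fx=1.55,fy=1.55) for i in (im0,im)]))
cv2.imwrite("pics/ups.png",np.hstack([cv2.resize(i[215:325,185:305],None,fx=2.2,fy=3) for i in (s0,sp,s)]))
arm.move_to([0.55,0.06,0.36],R(0)); arm.sleep(.2); c,im=snap("wrist","rackf.png")
o=adapters(c,im,(220,0,420,220),0.037)
a=np.radians(RY);r=np.array([[np.cos(a),-np.sin(a)],[np.sin(a),np.cos(a)]])
for p in o: print((r.T@(p[:2]-RX)).round(4))
print(arm.current_t())
```

```text
[294.1   4.1] 98 [0.5235 0.2612 0.037 ]
[351.9  77.1] 91 [0.5877 0.1846 0.037 ]
[282.1 132.6] 83 [0.5077 0.1234 0.037 ]
[342.3 140. ] 81 [0.5777 0.1147 0.037 ]
[-0.0359  0.0691]
[0.0369 0.0005]
[-0.0353 -0.0697]
[ 0.0352 -0.0701]
81.2
```

View pics/upc.png

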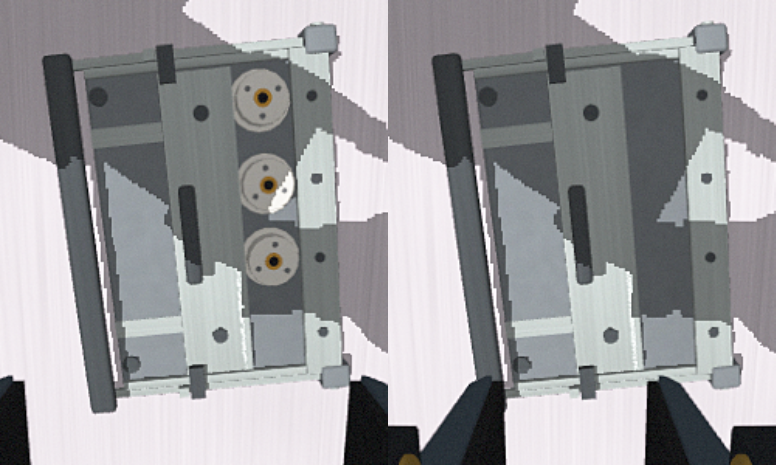

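View pics/ups.png

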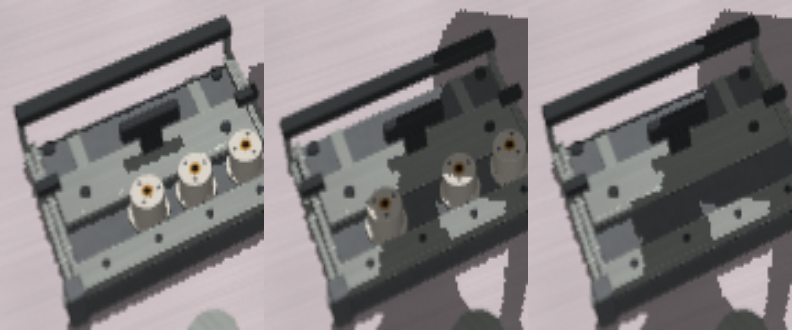

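View pics/up_s.png

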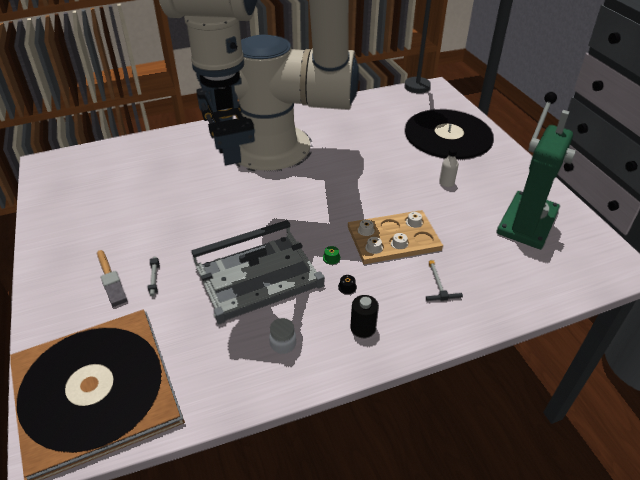

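Run:
```python
import cv2,numpy as np
for x in (205,220,235,250,265,280):
    r=[]
    for f in ("scene0","pressed_s","up_s"):
        g=cv2.cvtColor(cv2.imread(f"pics/{f}.png"),cv2.COLOR_BGR2GRAY).astype(float)[215:275,x-1:x+2].mean(1)
        i=np.argmax(g<110); r.append(round(215+i-1+(g[i-1]-110)/(g[i-1]-g[i]),2))
    print(x,r)
```

```text
205 [np.float64(245.54), np.float64(250.28), np.float64(245.53)]
220 [np.float64(240.76), np.float64(245.48), np.float64(240.75)]
235 [np.float64(236.01), np.float64(240.64), np.float64(236.0)]
250 [np.float64(231.44), np.float64(235.84), np.float64(231.44)]
265 [np.float64(226.6), np.float64(229.42), np.float64(226.35)]
280 [np.float64(221.72), np.float64(218.79), np.float64(218.8)]
```

The bar's rows match the start picture to 0.02 px over most of its length, so it is fully up. I'm handing in with the arm clear above.

Run:
```python
from h import *
arm.sign_off(); print(arm.current_t())
```

```text
the job is handed in; nothing more can be done
the job is handed in; nothing more can be done
```

The job is done and handed in at about 81 s of the 210 s allowed. I pressed the bar down at its middle to the stop and slid the jaw open to its stop. The three adapters went into rack pockets (35,0), (-35,-70) and (35,-70) mm. I then shut the jaw and raised the bar.

**What the last checks showed:**
- **Adapters:** all three are seated upright. The first measures about 2 mm off its pocket centre and the other two within 0.5 mm, inside the 4.5 mm limit.
- **Rack:** the adapter that was already there reads under 1 mm from its start position.
- **Jaw:** it reached its shut stop after 42.1 mm of travel.
- **Bar:** its edge is back within 0.02 px of the start picture at four of the six columns measured. The other two (265 and 280) were off by 0.25 and 2.9 px. At 280 the reading was the same with the bar pressed and raised, so it was probably catching a shadow edge rather than the bar. The bar looks fully up.
- **Other bench items:** they looked unmoved in the final scene picture, but I did not measure them.

**What did not go to plan:**
- The first press showed no clear stop force, so I pressed again until it did.
- The -y adapter was knocked about 35 mm along the vise while the arm was working elsewhere. I found it again in the pictures and picked it from there.
- The camera read about 2 mm beyond the tool in x, which caused the first adapter's offset. I corrected for it on the other two.

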